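# Put the matching lids on the lacquer bowls

### The job

Put each of the four loose lids on the bowl of its own colour, sitting level and fully down on the rim, right way up. Set each lid down gently, never dropping it, leave the bowls standing where they are, and leave the brown tumbler and the tea caddy alone.

Things in the scene. Friction and masses are not known exactly. Their poses are not given: they have to be found in the camera images.
- red_lid_center (a point): Deep red lid, loose, 106 mm across, 38 mm high, 60-130 g. Point: on its axis, half-way up (19 mm above its underside); z up. Grip its round foot: 42 mm across, from 1 mm below to 19 mm above the point. Around the foot the lid slopes from 1 mm below the point to 10 mm below at its edge; edge underside 13 mm below the point. Under that a plug, 86 mm tapering to 72 mm across, 6 mm deep, enters the bowl.
- red_mouth (a point): Deep red bowl, loose, 0.14-0.23 kg, open, upright, 106 mm across, 62 mm high, wall 4.5 mm, foot 56 mm across. Point: centre of its mouth at rim height, 62 mm above the table; z up. A seated lid's point is 13 mm above this one.
- black_lid_center (a point): Black lid, loose, 106 mm across, 38 mm high, 60-130 g. Point: on its axis, half-way up (19 mm above its underside); z up. Grip its round foot: 42 mm across, from 1 mm below to 19 mm above the point. Around the foot the lid slopes from 1 mm below the point to 10 mm below at its edge; edge underside 13 mm below the point. Under that a plug, 86 mm tapering to 72 mm across, 6 mm deep, enters the bowl.
- black_mouth (a point): Black bowl, loose, 0.14-0.23 kg, open, upright, 106 mm across, 62 mm high, wall 4.5 mm, foot 56 mm across. Point: centre of its mouth at rim height, 62 mm above the table; z up. A seated lid's point is 13 mm above this one.
- yellow_lid_center (a point): Golden yellow lid, loose, 106 mm across, 38 mm high, 60-130 g. Point: on its axis, half-way up (19 mm above its underside); z up. Grip its round foot: 42 mm across, from 1 mm below to 19 mm above the point. Around the foot the lid slopes from 1 mm below the point to 10 mm below at its edge; edge underside 13 mm below the point. Under that a plug, 86 mm tapering to 72 mm across, 6 mm deep, enters the bowl.
- yellow_mouth (a point): Golden yellow bowl, loose, 0.14-0.23 kg, open, upright, 106 mm across, 62 mm high, wall 4.5 mm, foot 56 mm across. Point: centre of its mouth at rim height, 62 mm above the table; z up. A seated lid's point is 13 mm above this one.
- green_lid_center (a point): Dark green lid, loose, 106 mm across, 38 mm high, 60-130 g. Point: on its axis, half-way up (19 mm above its underside); z up. Grip its round foot: 42 mm across, from 1 mm below to 19 mm above the point. Around the foot the lid slopes from 1 mm below the point to 10 mm below at its edge; edge underside 13 mm below the point. Under that a plug, 86 mm tapering to 72 mm across, 6 mm deep, enters the bowl.
- green_mouth (a point): Dark green bowl, loose, 0.14-0.23 kg, open, upright, 106 mm across, 62 mm high, wall 4.5 mm, foot 56 mm across. Point: centre of its mouth at rim height, 62 mm above the table; z up. A seated lid's point is 13 mm above this one.
- cup_center (a point): Bystander: a brown tumbler with a gold line and a dark top, 68 mm across at the top, 88 mm high, standing among the bowls. This point is on its axis half-way up (44 mm above the table).
- caddy_center (a point): Bystander: a white tea caddy with a blue top, 69 mm across and high, standing to the right of the bowls. This point is on its axis half-way up (34.5 mm above the table).
Things that resemble listed ones, but are neither listed nor needed, are in the scene too. Leave any blue look-alike of the part that bears yellow_lid_center alone. Leave any purple look-alike of the part that bears red_mouth alone.

How it is judged:
By the outcome, as a careful person would: the job done as asked, in the order asked, and still so for the second after the job is handed in, with the robot touching nothing.
It also fails if it takes over 104 s, if anything falls off the work surface, if the arm or the gripper's body presses on something with over 40 N, if the wrist force passes 120 N, or if a joint passes its speed limit or range.

### The arm

A 7-joint arm with a two-finger parallel gripper is mounted at the origin on the work surface. World frame = base frame: x ahead of the robot, y to its left, z up, the work surface at z = 0. Lengths are in m, angles in rad, forces in N, time in s.
With the tool pointing down it reaches from about 0.4 to 0.85 m from the base axis. Payload 10.4 kg.
Tool frame: the origin (TCP) lies midway between the tips of the shut fingers; the grasp point (between the pads) lies 19 mm behind it; z points along the fingers, y is the line along which they close (so a half turn about z gives the same grasp; the last joint's range is limited). The gripper opens to 87 mm and grips with 3 to 60 N. Pads are 19 mm wide; open, the fingers measure 117 mm over their backs; the gripper's body (75 mm by 190 mm) begins 51 mm behind the grasp point.
Start: joints at [1.234, 0.332, -0.065, 1.46, 0.022, 1.35, -0.088], TCP at [0.193, -0.594, 0.223] pointing down, gripper open.
Joint ranges: [-2.6, 2.6], [-0.5, 2.12], [-1.47, 1.34], [0.16, 2.42], [-1.27, 4.41], [0.06, 2.06], [-2.6, 2.6]. Speed limits (rad/s): [2.22, 2.22, 2.79, 2.79, 3.14, 3.14, 3.14].

### API

Orientations are given as a unit quaternion [x, y, z, w].
In Python, from bench import r gives the robot as it stands.
- The arm moves only by the tool arm_command, never from a script. Its argument "moves" is one flat list of numbers, 4 for each row, row after row: the shift along the tool's x, y, z in cm, then the turn about the tool's z in degrees. A call has 1 to 12 rows; each row shifts and turns the commanded pose from where the row before left it, along the tool's axes as they then stand; what a row does not reach is not made up. A row lasts 1/12 s, in which the tool goes at most 41.7 mm and 7.16 degrees, less where a joint would pass 70% of its speed; a pose out of reach is approached as far as the arm can. A call with a gripper value outside its range is refused whole. "fingers" is the opening in per cent of the stroke, from 0 (shut) to 100 (fully open), set as the call begins (left out, the last holds). The fingers move at their own pace and stop on an object; "squeeze" is the grip in N (left out, the last holds). Time passes only in rows, so rows that do not move let the fingers close. It gives the time, the measured TCP pose, the force, the opening and the grip force at its end, in the units of the state.
- r.read_state(): the state, without advancing time (a new reading comes with each control period).
- r.camera(name): name is "scene" or "top" or "wrist"; returns the picture (420x560x3 uint8, red, green, blue); there is no depth.
- r.camera_info(name): a dict with "fx", "fy", "cx", "cy" (pixels), "origin" and "attitude" of the camera in the world. Camera axes: x right, y up, looking along -z (the intrinsics and any distortion apply to the point x, -y, -z); pixel columns grow to the right and rows downward; lengths in m; the calibration is good to about 2 mm. A picture is of the moment at which its call begins: read the wrist's pose just before it. camera_info takes no time and is no camera call; for the wrist camera it gives the pose at the moment of the call.
- r.close_job(): hands the job in; it is judged then, once.
The state is a dict: "time": time; "joint_positions": joint angles; "joint_vel": joint speeds; "joint_torque": joint torques, N m; "ee_pos": TCP position; "eef_rot": TCP orientation; "ft_force": force on the tool from outside, world axes, zero at the start; "torque": the same for the moment, N m; "width": finger opening in m; "grip_force": force on a finger pad.
Only numpy, scipy, OpenCV 4.12 (cv2) and the standard library are available. Lean on these libraries where they do the work, as an engineer would, in place of code of your own. Each camera call takes 0.05 s, during which the arm holds its last target. There are 200 camera calls.

## Working session

There is one attempt and no reset: what is moved stays moved. The work goes in short steps, Python scripts to look and compute and a tool call to move; the robot and the scene stay as the last step left them, time stands still between calls to the robot, and variables do not carry over. Pictures are saved under pics/ and viewed, at most 14 in all, crops included, and the job is handed in when it is done.

Besides the shell and the picture viewer there is one more tool, called after "Call:" by a JSON object that holds its "name" and its "arguments", one argument or row to a line. arm_command: Moves the arm, as the interface text tells. Its arguments: {"type":"object","properties":{"moves":{"type":"array"},"fingers":{"type":"number"},"squeeze":{"type":"number"}},"required":["moves"]}

```bash
mkdir -p pics
python3 - <<'E'
from bench import r
import cv2
for n in("top","scene"):
    i=r.camera_info(n);print(n,i)
    cv2.imwrite(f"pics/{n}0.png",cv2.cvtColor(r.camera(n),cv2.COLOR_RGB2BGR))
s=r.read_state();print(s)
E
```

```text
top {'fx': 476.8663045218445, 'fy': 476.8663045218445, 'cx': 274.47466168673526, 'cy': 205.3595916222563, 'origin': array([ 0.21743942, -0.05558549,  1.48134037]), 'attitude': array([ 0.06802988, -0.06602037, -0.70205227,  0.7057874 ])}
scene {'fx': 463.8742651683325, 'fy': 463.8742651683325, 'cx': 285.54297416906815, 'cy': 206.09398494474533, 'origin': array([ 0.94398908, -0.66550259,  1.24257608]), 'attitude': array([0.27316938, 0.09301092, 0.31776112, 0.90319175])}
{'time': 0.1, 'joint_positions': array([ 1.23440013,  0.33282221, -0.06471095,  1.46084922,  0.02163014,
        1.34989139, -0.08849469]), 'joint_vel': array([ 1.01920544e-04, -2.87640473e-04, -7.77877124e-05, -2.61583054e-03,
       -2.56476349e-05, -7.04013113e-04, -5.81857899e-04]), 'joint_torque': array([ 1.93050051e-03, -6.24545002e+01,  2.48589524e-02, -3.90720248e+01,
       -6.15362730e-02,  3.66723526e-02,  8.53989263e-05]), 'ee_pos': array([ 0.19280811, -0.59415849,  0.22182895]), 'eef_rot': array([ 9.87713293e-01,  1.56275546e-01, -1.40005489e-04, -6.21251173e-04]), 'ft_force': array([ 0.16503908,  0.30588555, -0.224195  ]), 'torque': array([-0.02468127,  0.02885969,  0.01422868]), 'grip_force': 0.0, 'width': 0.08700769136650177}
```

View pics/top0.png

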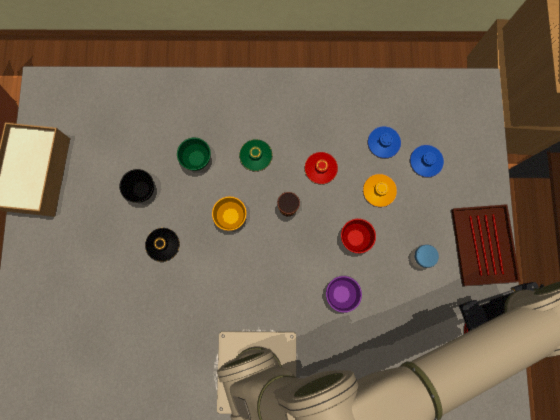

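View pics/scene0.png

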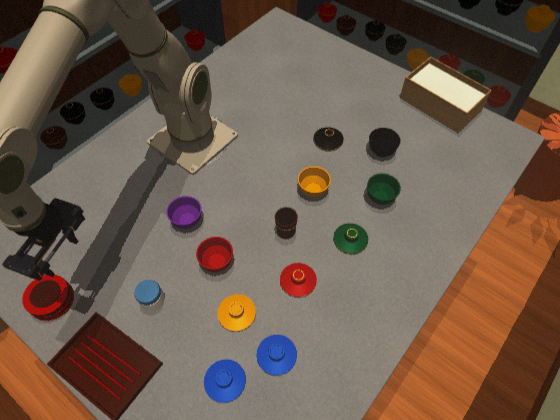

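The top picture shows these, by pixel:

| Colour | Lid | Bowl |
|---|---|---|
| Red | (321,167) | (358,236) |
| Yellow | (380,190) | (229,214) |
| Green | (256,154) | (194,154) |
| Black | (162,244) | (137,186) |

- **Leave alone:** blue lids at (384,141) and (427,160), purple bowl at (343,294), tumbler at (288,204), caddy at (426,256).
- **Red candidates in the scene view:** (298,280) has the lid shape, while (47,296) under the gripper is a red disc with a dark middle. I'll check both in an enlarged crop.

```bash
cat > h.py <<'E'
from bench import r
import cv2, numpy as np
from scipy.spatial.transform import Rotation as R
from scipy.optimize import least_squares
def back(info,uv,z):
    uv=np.atleast_2d(uv).astype(float)
    d=np.c_[(uv[:,0]-info['cx'])/info['fx'],-(uv[:,1]-info['cy'])/info['fy'],-np.ones(len(uv))]
    d=R.from_quat(info['attitude']).apply(d); o=np.array(info['origin'])
    return (o+d*((z-o[2])/d[:,2])[:,None])[:,:2]
def proj(info,p):
    c=R.from_quat(info['attitude']).inv().apply(np.atleast_2d(p)-info['origin'])
    return np.c_[info['cx']-info['fx']*c[:,0]/c[:,2],info['cy']+info['fy']*c[:,1]/c[:,2]]
def mask(img,col):
    h,s,v=[x.astype(int) for x in cv2.split(cv2.cvtColor(img,cv2.COLOR_RGB2HSV))]
    if col=='black': m=(v<45)
    elif col=='red': m=((h<8)|(h>172))&(s>150)&(v>50)
    elif col=='yellow': m=(h>12)&(h<32)&(s>150)&(v>70)
    else: m=(h>55)&(h<95)&(s>100)&(v>20)
    return m.astype(np.uint8)
def circ(info,img,col,seed,z,win=40):
    m=mask(img,col); w=np.zeros_like(m); u,v=map(int,seed)
    w[max(v-win,0):v+win,max(u-win,0):u+win]=1
    m=cv2.morphologyEx(m*w,cv2.MORPH_OPEN,np.ones((3,3),np.uint8))
    cs,_=cv2.findContours(m,cv2.RETR_EXTERNAL,cv2.CHAIN_APPROX_NONE)
    cs=[c for c in cs if cv2.contourArea(c)>100]
    c=min(cs,key=lambda c:np.hypot(*(c[:,0].mean(0)-seed)))
    p=back(info,cv2.convexHull(c)[:,0],z)
    f=least_squares(lambda q:np.hypot(*(p-q[:2]).T)-q[2],[*p.mean(0),.053],loss='soft_l1',f_scale=.002)
    return f.x
seeds=dict(red=((321,167),(358,236)),yellow=((380,190),(229,214)),green=((256,154),(194,154)),black=((162,244),(137,186)))
E
python3 - <<'E'
from h import *
T=r.camera_info("top");S=r.camera_info("scene");a=r.camera("top");b=r.camera("scene")
for c,(l,m) in seeds.items():
    for n,sd,z in(("lid",l,.008),("mouth",m,.062)):
        try:
            x=circ(T,a,c,sd,z); sd2=proj(S,[*x[:2],z])[0]; y=circ(S,b,c,sd2,z)
            print(c,n,x.round(4),y.round(4),sd2.round())
        except Exception as e: print(c,n,e)
for n,sd,z in(("cup",(288,204),.088),("caddy",(426,256),.069),("purple",(343,294),.062),("blue",(384,141),.01),("blue",(427,160),.01)):
    print(n,back(T,sd,z).round(3))
B=lambda im,u,v:cv2.resize(im[v:v+100,u:u+130],(390,300),interpolation=cv2.INTER_CUBIC)
g=np.vstack([np.hstack([B(b,0,240),B(b,230,230)]),np.hstack([B(a,290,110),B(a,110,130)])])
cv2.imwrite("pics/crop1.png",cv2.cvtColor(g,cv2.COLOR_RGB2BGR))
E
```

```text
red lid [ 0.6248 -0.1978  0.0523] [ 0.624  -0.1976  0.0526] [298. 279.]
red mouth [ 0.3996 -0.3009  0.052 ] [ 0.4021 -0.3038  0.0535] [214. 252.]
yellow lid [ 0.5521 -0.3825  0.0531] [ 0.5512 -0.3826  0.053 ] [236. 312.]
yellow mouth [0.4658 0.0872 0.0525] [0.4683 0.0811 0.057 ] [314. 179.]
green lid [0.6663 0.0117 0.0511] [0.6649 0.0124 0.0515] [351. 238.]
green mouth [0.6521 0.2011 0.0517] [0.6574 0.1857 0.0393] [383. 186.]
black lid [0.3765 0.2981 0.0507] [0.3741 0.299  0.0503] [329. 138.]
black mouth [0.5491 0.3698 0.0523] [0.5547 0.3603 0.0592] [384. 139.]
cup [[ 0.49  -0.091]]
caddy [[ 0.339 -0.499]]
purple [[ 0.227 -0.253]]
blue [[ 0.713 -0.403]]
blue [[ 0.65  -0.538]]
```

View pics/crop1.png

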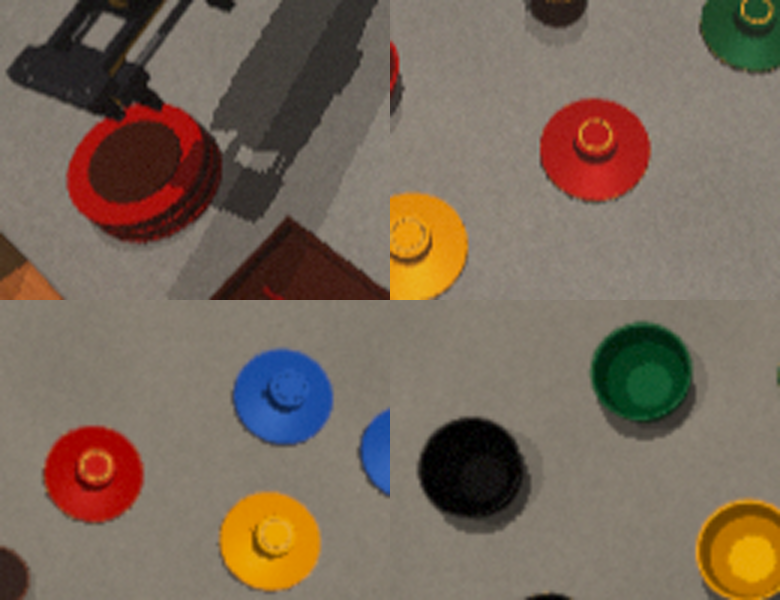

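The crop confirms the choice. The red part at (47,296) is a stack of dishes, so the red lid is the one at scene (298,280) / top (321,167). All four lids lie foot up. I'll start by squaring the tool to the world axes and moving towards the red lid.

Call:
{"name": "arm_command", "arguments": {
  "moves": [0,0,0,6,0,0,0,6,0,0,0,6,2.7,-2.5,0,0,2.7,-2.5,0,0,2.7,-2.5,0,0,2.7,-2.5,0,0,2.7,-2.5,0,0,2.7,-2.5,0,0,2.7,-2.5,0,0,2.7,-2.5,0,0,2.7,-2.5,0,0],
  "fingers": 100,
  "squeeze": 20
}}

```text
time: 1.2
ee_pos: [0.437, -0.3681, 0.2226]
eef_rot: [1.0, -0.0, 0.0, 0.0]
ft_force: [0.7, -1.0, -0.2]
width: 0.0871
grip_force: 0.0
```

Call:
{"name": "arm_command", "arguments": {
  "moves": [2.7,-2.4,0,0,2.7,-2.4,0,0,2.7,-2.4,0,0,2.7,-2.4,0,0,2.7,-2.4,0,0,2.7,-2.4,0,0,1.7,-1.6,0,0,0.8,-1,0,0,0,0,0,0,0,0,0,0]
}}

```text
time: 2.03
ee_pos: [0.6226, -0.2001, 0.2222]
eef_rot: [1.0, -0.0, -0.0, 0.0]
ft_force: [-0.1, -0.6, 0.5]
width: 0.0872
grip_force: 0.0
```

```bash
cat >> h.py <<'E'
def look(name,col=None,xyz=None,save=True):
    i=r.camera_info("wrist");s=r.read_state();im=r.camera("wrist")
    if save: cv2.imwrite(f"pics/{name}.png",cv2.cvtColor(im,cv2.COLOR_RGB2BGR))
    print(s['time'],s['ee_pos'].round(4),s['joint_positions'].round(2))
    if col:
        uv=proj(i,xyz)[0]; print(uv.round()); print(circ(i,im,col,uv,xyz[2],200).round(4))
    return i,im
E
python3 -c "
from h import *
look('w1','red',[.6245,-.1977,.008])
"
```

```text
2.0333 [ 0.6226 -0.2001  0.2222] [ 0.49  0.42 -0.34  1.36  0.14  1.39 -1.42]
[281. 169.]
[ 0.6241 -0.1979  0.0525]
```

View pics/w1.png

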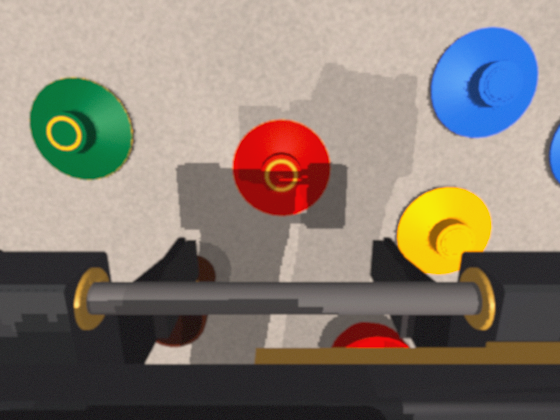

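The wrist view shows the red lid at (281,168), and its measured position agrees with the top camera to within 1 mm. I'll go down and grip it.

Call:
{"name": "arm_command", "arguments": {
  "moves": [0.15,-0.22,3,0,0,0,3,0,0,0,3,0,0,0,3,0,0,0,3,0,0,0,2,0,0,0,1.5,0,0,0,1,0,0,0,0.6,0,0,0,0,0,0,0,0,0]
}}

```text
time: 3.0
ee_pos: [0.6247, -0.1983, 0.0224]
eef_rot: [1.0, -0.001, 0.0, 0.0]
ft_force: [0.1, -0.2, 1.1]
width: 0.0867
grip_force: 0.0
```

Call:
{"name": "arm_command", "arguments": {
  "moves": [0,0,0,0,0,0,0,0,0,0,0,0,0,0,0,0,0,0,0,0,0,0,0,0,0,0,0,0,0,0,0,0],
  "fingers": 20,
  "squeeze": 20
}}

```text
time: 3.67
ee_pos: [0.6246, -0.1975, 0.0215]
eef_rot: [1.0, -0.0, -0.0, 0.0]
ft_force: [0.9, -1.3, -0.4]
width: 0.0413
grip_force: 7.6
```

Call:
{"name": "arm_command", "arguments": {
  "moves": [0,0,0,0,0,0,0,0,0,0,0,0,0,0,-0.5,0,0,0,-1.5,0,0,0,-3,0,0,0,-3,0,0,0,-3,0,0,0,-2,0,0,0,-1,0,0,0,0,0]
}}

```text
time: 4.58
ee_pos: [0.6257, -0.1977, 0.1642]
eef_rot: [1.0, -0.0, 0.002, 0.001]
ft_force: [0.7, 0.3, -0.9]
width: 0.0418
grip_force: 20.0
```

Call:
{"name": "arm_command", "arguments": {
  "moves": [-1,0.45,0,0,-2,0.9,0,0,-3,1.4,0,0,-3,1.4,0,0,-3,1.4,0,0,-3,1.4,0,0,-3,1.4,0,0,-2.2,1,0,0,-1.5,0.7,0,0,-0.8,0.3,0,0,0,0,0,0,0,0,0,0]
}}

```text
time: 5.58
ee_pos: [0.3994, -0.3004, 0.1607]
eef_rot: [1.0, -0.0, -0.0, -0.0]
ft_force: [0.4, 0.7, -0.8]
width: 0.0412
grip_force: 20.0
```

Run:
```python
from h import *
look('w2')
T=r.camera_info("top");a=r.camera("top");S=r.camera_info("scene");b=r.camera("scene")
cv2.imwrite("pics/s2.png",cv2.cvtColor(b,cv2.COLOR_RGB2BGR))
for c in("yellow","green","black"): print(c,[circ(T,a,c,q,z).round(4) for q,z in zip(seeds[c],(.008,.062))])
```

```text
5.5833 [ 0.3994 -0.3004  0.1607] [ 0.8   0.12 -0.26  1.85  0.03  1.17 -1.05]
yellow [array([ 0.5538, -0.38  ,  0.0506]), array([0.4657, 0.0873, 0.0526])]
green [array([0.6662, 0.0116, 0.051 ]), array([0.6521, 0.2009, 0.0516])]
black [array([0.3764, 0.2979, 0.0509]), array([0.549 , 0.3699, 0.0523])]
```

View pics/w2.png

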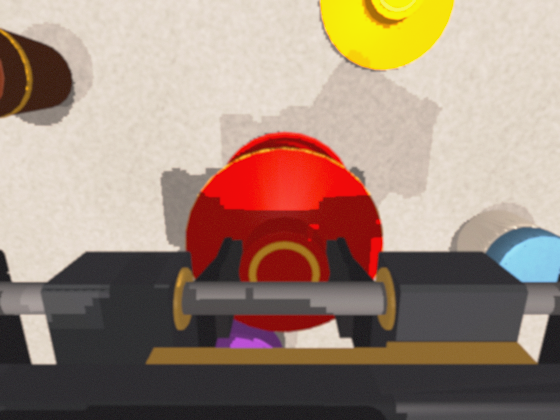

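The wrist view shows the red lid held level at (285,235), centred over the red bowl, whose rim shows behind it at (285,140). I'll lower it slowly.

Call:
{"name": "arm_command", "arguments": {
  "moves": [0.05,0.05,1.5,0,0,0,2.5,0,0,0,2,0,0,0,1,0,0,0,0.5,0,0,0,0.3,0,0,0,0.1,0,0,0,0.1,0,0,0,0,0,0,0,0,0]
}}

```text
time: 6.57
ee_pos: [0.4005, -0.3017, 0.0823]
eef_rot: [1.0, -0.0, 0.0, 0.0]
ft_force: [-0.9, -0.5, -0.7]
width: 0.0415
grip_force: 20.0
```

Call:
{"name": "arm_command", "arguments": {
  "moves": [0,0,0.1,0,0,0,0.1,0,0,0,0.1,0,0,0,0,0]
}}

```text
time: 6.9
ee_pos: [0.3999, -0.3013, 0.0784]
eef_rot: [1.0, -0.0, -0.0, -0.0]
ft_force: [-0.5, -0.2, -1.0]
width: 0.0415
grip_force: 20.0
```

Call:
{"name": "arm_command", "arguments": {
  "moves": [0,0,0.05,0,0,0,0.05,0,0,0,0.05,0,0,0,0,0,0,0,0,0]
}}

```text
time: 7.32
ee_pos: [0.4002, -0.3014, 0.0774]
eef_rot: [1.0, -0.0, 0.0, 0.0]
ft_force: [-2.1, 1.0, 4.8]
width: 0.0415
grip_force: 20.0
```

About 5 N of upward force means it is seated. I'll release, rise, and go on to the yellow lid.

Call:
{"name": "arm_command", "arguments": {
  "moves": [0,0,0,0,0,0,0,0,0,0,0,0,0,0,0,0,0,0,-1,0,0,0,-2,0,0,0,-2.5,0,0,0,-2.5,0,0,0,0,0],
  "fingers": 85
}}

```text
time: 8.07
ee_pos: [0.4023, -0.3028, 0.1626]
eef_rot: [1.0, -0.0, 0.003, 0.002]
ft_force: [1.0, -1.1, -0.6]
width: 0.0738
grip_force: 0.0
```

Call:
{"name": "arm_command", "arguments": {
  "moves": [2,1.2,-1,0,3,1.6,0,0,3,1.6,0,0,3,1.6,0,0,2.2,1.1,0,0,1.2,0.6,0,0,0.7,0.4,0,0,0,0,0,0,0,0,0,0]
}}

```text
time: 8.82
ee_pos: [0.5506, -0.3822, 0.167]
eef_rot: [1.0, -0.0, -0.0, -0.0]
ft_force: [-0.2, 1.3, 0.4]
width: 0.0738
grip_force: 0.0
```

Run:
```python
from h import *
look('w3','yellow',[.5517,-.3825,.008])
a=r.camera("scene");T=r.camera_info("scene")
u,v=proj(T,[.4,-.301,.075])[0].astype(int)
cv2.imwrite("pics/c3.png",cv2.cvtColor(cv2.resize(a[v-60:v+60,u-80:u+80],(640,480)),cv2.COLOR_RGB2BGR))
```

```text
8.8167 [ 0.5506 -0.3822  0.167 ] [ 0.71  0.48 -0.24  1.39  0.12  1.29 -1.11]
[283. 181.]
[ 0.5515 -0.3828  0.053 ]
```

View pics/c3.png

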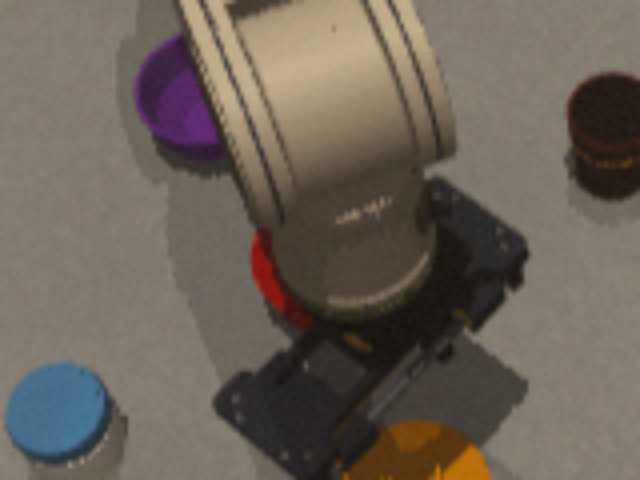

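The arm hides the red bowl here, so I'll check it later. The wrist measurement puts the yellow lid at (0.5515, -0.3828).

Call:
{"name": "arm_command", "arguments": {
  "moves": [0.1,0.06,2,0,0,0,3,0,0,0,3,0,0,0,2.5,0,0,0,1.7,0,0,0,1,0,0,0,0.8,0,0,0,0.5,0,0,0,0,0,0,0,0,0]
}}

```text
time: 9.75
ee_pos: [0.5524, -0.3833, 0.0231]
eef_rot: [1.0, -0.0, 0.001, 0.0]
ft_force: [-0.5, -0.2, -0.4]
width: 0.074
grip_force: 0.0
```

Call:
{"name": "arm_command", "arguments": {
  "moves": [0,0,0,0,0,0,0,0,0,0,0,0,0,0,0,0,0,0,0,0,0,0,0,0,0,0,0,0,0,0,0,0,0,0,0,0],
  "fingers": 20
}}

```text
time: 10.5
ee_pos: [0.5521, -0.3831, 0.0222]
eef_rot: [1.0, -0.0, 0.0, 0.0]
ft_force: [0.7, -0.3, 1.3]
width: 0.0415
grip_force: 20.0
```

Call:
{"name": "arm_command", "arguments": {
  "moves": [0,0,-0.5,0,0,0,-1.5,0,0,0,-3,0,0,0,-3,0,0,0,-3,0,0,0,-2,0,-0.2,-0.8,-1,0,-0.3,-1.7,0,0,-0.5,-2.7,0,0,-0.6,-3.3,0,0,-0.6,-3.5,0,0,-0.7,-3.5,0,0]
}}

```text
time: 11.5
ee_pos: [0.5219, -0.2259, 0.1611]
eef_rot: [1.0, -0.0, -0.001, -0.0]
ft_force: [1.1, 0.7, -0.3]
width: 0.0414
grip_force: 20.0
```

Call:
{"name": "arm_command", "arguments": {
  "moves": [-0.7,-3.5,0,0,-0.7,-3.5,0,0,-0.7,-3.5,0,0,-0.7,-3.5,0,0,-0.7,-3.5,0,0,-0.6,-3.5,0,0,-0.6,-3,0,0,-0.5,-2.5,0,0,-0.4,-2,0,0,-0.3,-1.5,0,0,0,0,0,0,0,0,0,0]
}}

```text
time: 12.5
ee_pos: [0.4633, 0.0726, 0.1614]
eef_rot: [1.0, 0.001, -0.0, 0.0]
ft_force: [0.9, -0.6, -1.2]
width: 0.0415
grip_force: 20.0
```

Call:
{"name": "arm_command", "arguments": {
  "moves": [0.2,-0.8,0,0,0.1,-0.65,0,0,0,0,1,0,0,0,2.5,0,0,0,2.5,0,0,0,1.2,0,0,0,0.5,0,0,0,0.3,0,0,0,0,0,0,0,0,0]
}}

```text
time: 13.33
ee_pos: [0.4677, 0.0866, 0.0827]
eef_rot: [1.0, -0.0, 0.001, -0.0]
ft_force: [-0.0, -0.1, -1.0]
width: 0.0412
grip_force: 20.0
```

Run:
```python
from h import *
i,w=look('w4',save=False)
b=r.camera("scene");S=r.camera_info("scene")
f=lambda a,p:cv2.resize(a[p[1]-50:p[1]+50,p[0]-65:p[0]+65],(390,300),interpolation=cv2.INTER_CUBIC)
u=proj(S,[.4,-.301,.075])[0].astype(int);v=proj(S,[.4663,.0873,.075])[0].astype(int)
g=np.vstack([np.hstack([f(b,u),f(b,v)]),cv2.resize(w[:300,90:480],(780,300*2))[:300]])
cv2.imwrite("pics/c4.png",cv2.cvtColor(g,cv2.COLOR_RGB2BGR))
```

```text
13.3333 [0.4677 0.0866 0.0827] [ 0.26  0.19 -0.58  1.98  0.12  1.01 -1.95]
```

View pics/c4.png

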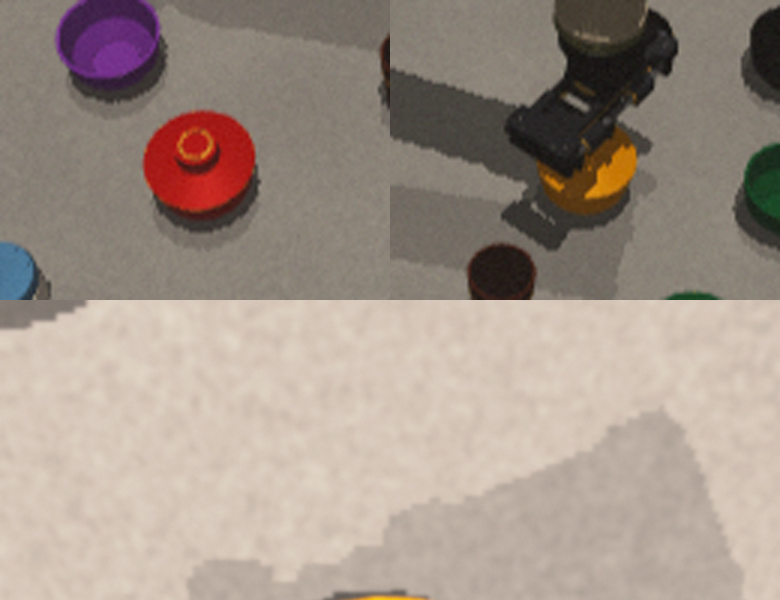

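The red lid is level and seated on its bowl, at upper-left crop (198,160). The yellow lid is aligned just above its bowl at (590,170). I'll lower it.

Call:
{"name": "arm_command", "arguments": {
  "moves": [-0.1,-0.07,0.1,0,0,0,0.1,0,0,0,0.1,0,0,0,0.1,0,0,0,0.05,0,0,0,0,0]
}}

```text
time: 13.93
ee_pos: [0.4665, 0.0872, 0.078]
eef_rot: [1.0, -0.0, 0.0, 0.0]
ft_force: [-3.1, -0.1, 6.0]
width: 0.0413
grip_force: 20.0
```

Call:
{"name": "arm_command", "arguments": {
  "moves": [0,0,0,0,0,0,0,0,0,0,0,0,0,0,0,0,0,0,-1,0,0,0,-2,0,0,0,-3,0,0.5,0.2,-2.5,0,1.5,0.6,0,0,2.5,0.9,0,0,3,1.2,0,0],
  "fingers": 85
}}

```text
time: 14.85
ee_pos: [0.5419, 0.0586, 0.1643]
eef_rot: [1.0, 0.001, 0.001, 0.0]
ft_force: [0.2, 0.9, 0.6]
width: 0.0738
grip_force: 0.0
```

Call:
{"name": "arm_command", "arguments": {
  "moves": [3,1.2,0,0,3,1.2,0,0,2.8,1.1,0,0,2,0.7,0,0,1,0.3,0,0,0.5,0.15,0,0,0,0,0,0,0,0,0,0]
}}

```text
time: 15.52
ee_pos: [0.6637, 0.0121, 0.1628]
eef_rot: [1.0, 0.0, -0.0, -0.0]
ft_force: [-0.7, -0.2, 1.2]
width: 0.0738
grip_force: 0.0
```

```bash
python3 -c "
from h import *
look('w5','green',[.6656,.012,.008])
"
```

```text
15.5167 [0.6637 0.0121 0.1628] [ 0.26  0.5  -0.48  1.4   0.23  1.3  -1.81]
[283. 182.]
[0.6656 0.0117 0.0518]
```

Call:
{"name": "arm_command", "arguments": {
  "moves": [0.2,0.04,2,0,0,0,3,0,0,0,3,0,0,0,2.5,0,0,0,1.4,0,0,0,1,0,0,0,0.7,0,0,0,0.5,0,0,0,0,0,0,0,0,0]
}}

```text
time: 16.4
ee_pos: [0.6667, 0.0113, 0.0225]
eef_rot: [1.0, -0.0, 0.001, -0.0]
ft_force: [-0.5, 0.0, -0.3]
width: 0.0736
grip_force: 0.0
```

Call:
{"name": "arm_command", "arguments": {
  "moves": [0,0,0,0,0,0,0,0,0,0,0,0,0,0,0,0,0,0,0,0,0,0,0,0,0,0,0,0,0,0,0,0,0,0,0,0],
  "fingers": 20
}}

```text
time: 17.15
ee_pos: [0.6662, 0.0113, 0.0217]
eef_rot: [1.0, -0.0, 0.0, 0.0]
ft_force: [-0.8, 0.4, 0.9]
width: 0.0414
grip_force: 20.0
```

Call:
{"name": "arm_command", "arguments": {
  "moves": [0,0,-0.5,0,0,0,-1.5,0,0,0,-3,0,0,0,-3,0,0,0,-3,0,0,0,-2,0,-0.1,-0.9,-1,0,-0.1,-2,0,0,-0.2,-3,0,0,-0.2,-3.3,0,0,-0.2,-3.3,0,0,-0.2,-2.5,0,0]
}}

```text
time: 18.15
ee_pos: [0.6549, 0.1653, 0.1616]
eef_rot: [1.0, 0.001, -0.0, -0.001]
ft_force: [-0.3, 0.4, -0.7]
width: 0.0414
grip_force: 20.0
```

Call:
{"name": "arm_command", "arguments": {
  "moves": [-0.2,-2,0,0,-0.1,-1.2,0,0,-0.05,-0.7,0,0,0,0,0,0,0,0,0,0]
}}

```text
time: 18.57
ee_pos: [0.653, 0.1991, 0.1614]
eef_rot: [1.0, -0.001, -0.0, 0.0]
ft_force: [0.1, -0.2, -0.0]
width: 0.0413
grip_force: 20.0
```

Call:
{"name": "arm_command", "arguments": {
  "moves": [0,-0.18,1,0,0,0,2.5,0,0,0,2.5,0,0,0,1.2,0,0,0,0.5,0,0,0,0.3,0,0,0,0,0,0,0,0,0]
}}

```text
time: 19.23
ee_pos: [0.6535, 0.2022, 0.0828]
eef_rot: [1.0, -0.0, 0.001, -0.0]
ft_force: [-0.6, 0.5, -0.9]
width: 0.0415
grip_force: 20.0
```

Run:
```python
from h import *
b=r.camera("scene");S=r.camera_info("scene")
f=lambda a,p:cv2.resize(a[p[1]-50:p[1]+50,p[0]-65:p[0]+65],(390,300),interpolation=cv2.INTER_CUBIC)
v=proj(S,[.4663,.0873,.075])[0].astype(int);u=proj(S,[.6527,.201,.075])[0].astype(int)
cv2.imwrite("pics/c5.png",cv2.cvtColor(np.hstack([f(b,v),f(b,u)]),cv2.COLOR_RGB2BGR))
```

```text
(no output)
```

View pics/c5.png

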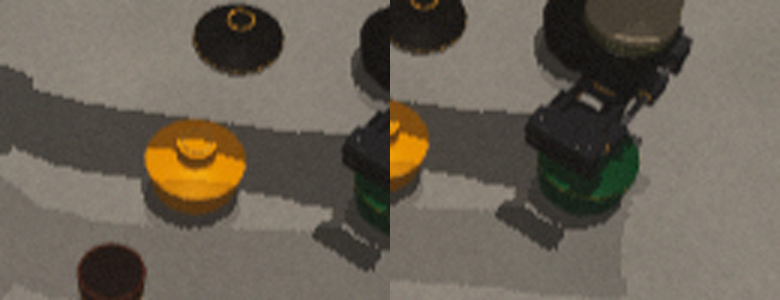

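The yellow lid is level on its bowl at (195,165). The green lid is just above its bowl at (588,170). I'll lower it.

Call:
{"name": "arm_command", "arguments": {
  "moves": [-0.05,0.08,0.1,0,0,0,0.1,0,0,0,0.1,0,0,0,0.1,0,0,0,0.05,0,0,0,0,0,0,0,0,0]
}}

```text
time: 19.87
ee_pos: [0.6524, 0.2012, 0.0776]
eef_rot: [1.0, -0.0, 0.0, 0.0]
ft_force: [-1.9, -2.0, 6.1]
width: 0.0415
grip_force: 20.0
```

Call:
{"name": "arm_command", "arguments": {
  "moves": [0,0,0,0,0,0,0,0,0,0,0,0,0,0,0,0,0,0,-1,0,0,0,-2,0,0,0,-3,0,0,0,-2.5,0,0,0,0,-4,0,0,0,-7,0,0,0,-7,0,0,0,-7],
  "fingers": 85
}}

```text
time: 20.87
ee_pos: [0.6523, 0.2013, 0.163]
eef_rot: [0.976, 0.219, 0.0, 0.0]
ft_force: [-0.2, 0.4, -0.8]
width: 0.0737
grip_force: 0.0
```

Call:
{"name": "arm_command", "arguments": {
  "moves": [0,0,0,-7,0,0,0,-7,0,0,0,-7,0,0,0,-7,0,0,0,-7,0,0,0,-7,0,0,0,-7,0,0,0,-7,0,0,0,-7,0,0,0,-2,0,0,0,0,0,0,0,0]
}}

```text
time: 21.87
ee_pos: [0.6524, 0.2012, 0.1625]
eef_rot: [0.708, 0.706, 0.0, 0.0]
ft_force: [-1.3, 0.9, 0.3]
width: 0.074
grip_force: 0.0
```

Call:
{"name": "arm_command", "arguments": {
  "moves": [0.5,-1.5,0,0,1,-2.7,0,0,1.1,-3.2,0,0,1.1,-3.2,0,0,1.1,-3.2,0,0,1.1,-3.2,0,0,1.1,-3.2,0,0,1,-3,0,0,0.8,-2.3,0,0,0.6,-1.4,0,0,0.3,-0.8,0,0,0,0,0,0]
}}

```text
time: 22.87
ee_pos: [0.3746, 0.299, 0.1625]
eef_rot: [0.707, 0.707, 0.0, 0.0]
ft_force: [0.8, -0.3, -0.2]
width: 0.0735
grip_force: 0.0
```

```bash
python3 -c "
from h import *
look('w6','black',[.3757,.2984,.008])
"
```

```text
22.8667 [0.3746 0.299  0.1625] [ 0.2   0.17 -1.03  1.87  0.16  1.19 -0.88]
[285. 184.]
[0.3756 0.298  0.0511]
```

View pics/w6.png

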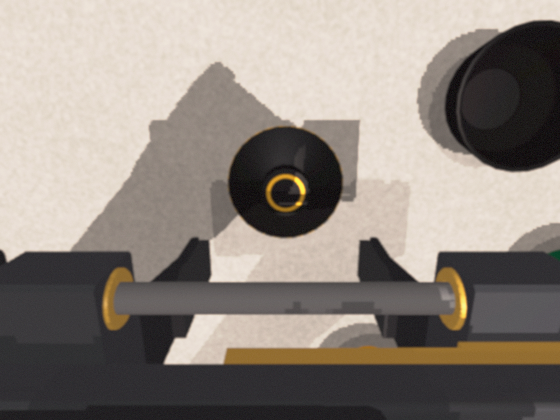

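The wrist view shows the black lid at (286,182), measured at (0.3756, 0.298), with the black bowl to its right at (505,95).

Call:
{"name": "arm_command", "arguments": {
  "moves": [-0.1,0.1,2,0,0,0,3,0,0,0,3,0,0,0,2.5,0,0,0,1.4,0,0,0,1,0,0,0,0.7,0,0,0,0.5,0,0,0,0,0,0,0,0,0]
}}

```text
time: 23.75
ee_pos: [0.3768, 0.2975, 0.0215]
eef_rot: [0.707, 0.707, 0.0, 0.0]
ft_force: [-0.2, -0.1, -0.2]
width: 0.074
grip_force: 0.0
```

Call:
{"name": "arm_command", "arguments": {
  "moves": [0,0,0,0,0,0,0,0,0,0,0,0,0,0,0,0,0,0,0,0,0,0,0,0,0,0,0,0,0,0,0,0,0,0,0,0],
  "fingers": 20
}}

```text
time: 24.5
ee_pos: [0.3764, 0.2973, 0.0211]
eef_rot: [0.707, 0.707, 0.0, 0.0]
ft_force: [-0.3, -1.2, 1.7]
width: 0.0415
grip_force: 20.0
```

Call:
{"name": "arm_command", "arguments": {
  "moves": [0,0,-0.5,0,0,0,-1.5,0,0,0,-3,0,0,0,-3,0,0,0,-3,0,0,0,-2,0,0.4,0.9,-1,0,0.8,2,0,0,1.2,3,0,0,1.2,3,0,0,1.2,3,0,0,1,2.4,0,0]
}}

```text
time: 25.5
ee_pos: [0.5213, 0.3553, 0.1605]
eef_rot: [0.708, 0.707, -0.0, 0.0]
ft_force: [-0.2, -0.3, -0.3]
width: 0.0413
grip_force: 20.0
```

Call:
{"name": "arm_command", "arguments": {
  "moves": [0.8,1.7,0,0,0.4,0.9,0,0,0.2,0.4,0,0,0,0,0,0,0,0,0,0]
}}

```text
time: 25.92
ee_pos: [0.5486, 0.3693, 0.161]
eef_rot: [0.707, 0.707, -0.0, -0.0]
ft_force: [-0.8, -0.3, -0.3]
width: 0.0413
grip_force: 20.0
```

Call:
{"name": "arm_command", "arguments": {
  "moves": [0,0.03,1,0,0,0,2.5,0,0,0,2.5,0,0,0,1.2,0,0,0,0.5,0,0,0,0.3,0,0,0,0,0,0,0,0,0]
}}

```text
time: 26.58
ee_pos: [0.55, 0.3698, 0.0823]
eef_rot: [0.707, 0.707, 0.001, 0.0]
ft_force: [1.1, -0.5, -0.3]
width: 0.0412
grip_force: 20.0
```

Run:
```python
from h import *
b=r.camera("scene");S=r.camera_info("scene");w=r.camera("wrist")
f=lambda a,p:cv2.resize(a[p[1]-50:p[1]+50,p[0]-65:p[0]+65],(390,300),interpolation=cv2.INTER_CUBIC)
v=proj(S,[.549,.37,.075])[0].astype(int);u=proj(S,[.6527,.201,.075])[0].astype(int)
g=np.hstack([f(b,v),f(b,u)])
g=np.clip(255*(g/255.)**.5,0,255).astype(np.uint8)
cv2.imwrite("pics/c6.png",cv2.cvtColor(g,cv2.COLOR_RGB2BGR))
```

```text
(no output)
```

View pics/c6.png

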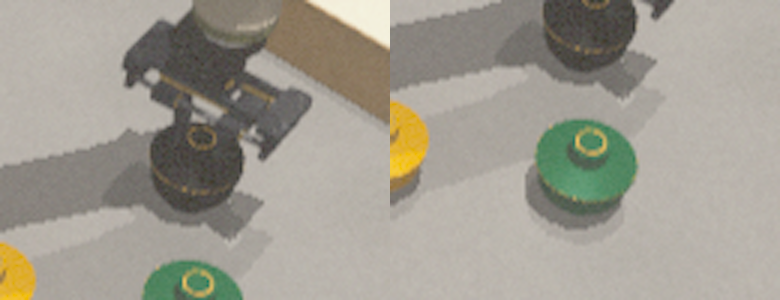

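The green lid is level and seated at (588,165). The black lid is centred just above its bowl at (197,165). I'll lower it and release.

Call:
{"name": "arm_command", "arguments": {
  "moves": [-0.05,-0.08,0.1,0,0,0,0.1,0,0,0,0.1,0,0,0,0.1,0,0,0,0.05,0,0,0,0,0,0,0,0,0]
}}

```text
time: 27.27
ee_pos: [0.5489, 0.3688, 0.0772]
eef_rot: [0.707, 0.707, 0.0, 0.0]
ft_force: [-2.1, -1.1, 4.8]
width: 0.0415
grip_force: 20.0
```

Call:
{"name": "arm_command", "arguments": {
  "moves": [0,0,0,0,0,0,0,0,0,0,0,0,0,0,0,0,0,0,-1,0,0,0,-2,0,0,0,-3,0,0,0,-3,0,0,0,-3,0,2,-1,-1,0,3,-1.5,0,0,3,-1.5,0,0],
  "fingers": 85
}}

```text
time: 28.27
ee_pos: [0.5096, 0.4492, 0.2087]
eef_rot: [0.708, 0.706, 0.001, 0.0]
ft_force: [0.1, 0.7, 0.7]
width: 0.0739
grip_force: 0.0
```

Call:
{"name": "arm_command", "arguments": {
  "moves": [3,-2,0,0,3,-2,0,0,2,-2,0,0,1,-1,0,0,0,0,0,0,0,0,0,0]
}}

```text
time: 28.77
ee_pos: [0.4388, 0.5389, 0.207]
eef_rot: [0.707, 0.707, 0.0, 0.0]
ft_force: [0.9, 0.1, -0.4]
width: 0.0741
grip_force: 0.0
```

Run:
```python
from h import *
T=r.camera_info("top");a=r.camera("top");b=r.camera("scene")
for c in seeds:
    try: print(c,circ(T,a,c,seeds[c][1],.065).round(4))
    except Exception as e: print(c,e)
g=cv2.resize(b[90:330,130:450],(800,600),interpolation=cv2.INTER_CUBIC)
g=np.clip(255*(g/255.)**.6,0,255).astype(np.uint8)
cv2.imwrite("pics/f.png",cv2.cvtColor(g,cv2.COLOR_RGB2BGR))
```

```text
red [ 0.4001 -0.3017  0.0524]
yellow [0.4658 0.0863 0.0534]
green [0.6519 0.1999 0.0515]
black [0.5487 0.3694 0.0522]
```

View pics/f.png

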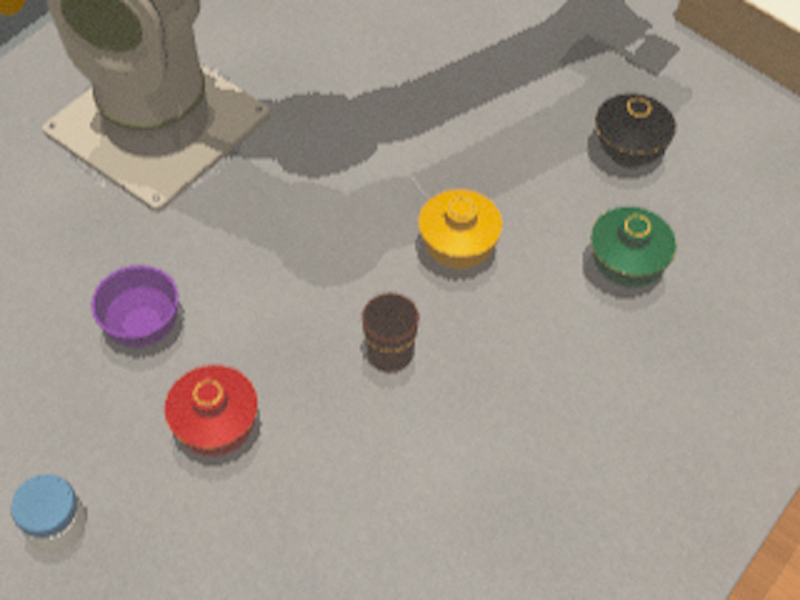

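All four lids sit level on their own bowls: red (211,410), yellow (460,228), green (633,243), black (635,127). The bowls, tumbler and caddy have not moved.

```bash
python3 -c "
from bench import r
print(r.close_job())"
```

```text
the job is handed in; nothing more can be done
None
```

I put the four lids on the bowls of their own colour, each sitting level on the rim in the final picture, left the bowls, tumbler and tea caddy in place, and handed the job in at about 29 s.

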